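# Run a label check: lay the bottle on the rollers, then key the run collar and hold it home

### The arm

A 6-joint arm with a two-finger parallel gripper is mounted at the origin on the work surface. World frame = base frame: x ahead of the robot, y to its left, z up, the work surface at z = 0. Lengths are in mm, angles in rad, forces in N, time in s.
With the tool pointing down it reaches from about 275 to 775 mm from the base axis. Payload 14.6 kg.
Tool frame: the origin (TCP) lies between the finger pads; the fingertips stand 8 mm ahead of it and the grasp point (between the pads) lies 11 mm behind it; z points along the fingers, y is the line along which they close (so a half turn about z gives the same grasp; the last joint's range is limited). The gripper opens to 85 mm and grips with 20 to 120 N. Pads are 22 mm wide; open, the fingers measure 114 mm over their backs; the gripper's body (76 mm by 85 mm) begins 54 mm behind the grasp point. The pads swing forward as they close: fully open they stand 13 mm farther back than shut.
Start: joints at [1.123, 0.263, -0.048, 1.259, 0, 1.415], TCP at [151.537, 502.658, 239.278] pointing down, gripper open.
Joint ranges: [-2.65, 2.65], [-0.89, 1.7], [-1.18, 1.37], [-2.13, 2.11], [-1.35, 1.29], [-3.14, 3.14]. Speed limits (rad/s): [1.89, 1.89, 2.57, 2.79, 3.14, 3.14].

### API

Orientations are given as a rotation vector (axis times angle).
In Python, from bench import env, kin, eyes, job gives the robot as it stands. Calls block until the motion is done:
- env.movep(position, orientation): joint-space move of the TCP to a pose.
- env.move_straight(position, attitude=None, v=150): straight line of the TCP; attitude=None keeps the orientation; v is the mean speed in mm/s.
- env.move_joints(angles): joint-space move.
- env.move_gripper(opening, newtons=None): finger opening in mm; newtons is the grip in N (None keeps the last); returns when the fingers have stopped.
- env.pause(seconds).
- kin.inverse_kinematics(position, orientation): joint angles nearest the present ones, or None.
- env.get_obs(): the state.
- eyes.read_camera(name): name is "scene" or "top"; returns the picture (480x640x3 uint8, red, green, blue); there is no depth.
- eyes.get_calibration(name): a dict with "camera_matrix" (3x3 intrinsics, pixels), "extrinsics" (4x4, takes a point from world to camera coordinates). Camera axes: x right, y down, z forward; pixel columns grow to the right and rows downward; lengths in mm; the calibration is good to about 2 mm. A picture is of the moment at which its call begins. get_calibration takes no time and is no camera call.
A pose or a line that the arm cannot do raises env.IKError and nothing moves.
- job.job_done(): hands the job in; it is judged then, once.
The state is a dict: "t": time; "q": joint angles; "joint_vel": joint speeds; "tau": joint torques, N m; "ee_pos": TCP position; "tcp_rot": TCP orientation; "force": force on the tool from outside, world axes, zero at the start; "torque": the same for the moment, N m; "opening": finger opening in mm; "grip_force": force on a finger pad.
Only numpy, scipy, OpenCV 4.12 (cv2) and the standard library are available. Lean on these libraries where they do the work, as an engineer would, in place of code of your own. Each camera call takes 0.05 s, during which the arm holds its last target. There are 200 camera calls.

### The job

Run a label check: gently lay the tall amber bottle on its side along the two rollers of the cradle and let go of it. Then turn the knurled collar on the run post until its hidden keyways drop over the pins, push it fully home against its spring, and finish while the gripper is still holding it pushed home. Leave the other things on the bench where they are.

Things in the scene. Friction and masses are not known exactly. Their poses are not given: they have to be found in the camera images.
- bottle: The bottle to check, the only tall one: dark amber, white label with an orange band, black cap. 150 mm high; straight body 46 mm in diameter up to 116 mm above the base, then a 28 mm cap from 125 to 150 mm. About 0.16 kg, centre of mass about 62 mm above the base. Starts upright. Origin at the centre of its base, z axis towards the cap.
- bottle_mid (a point): The point on the bottle's axis 75 mm from its base; axes as the bottle's.
- cradle: Fixed roller cradle: two black rollers, 24 mm in diameter, 66 mm long, that do not turn, 48 mm apart (centres), between blue end plates on an aluminium foot 110 x 90 x 10 mm. Roller tops 48 mm, plate tops 38 mm above the bench; 78 mm long over the plates. Origin under its middle; y axis along the rollers, z up.
- cradle_mid (a point): Midway along and between the rollers, 61.5 mm above the bench, where the axis of a bottle lying on them runs; y axis level along the rollers, x across, z up. The bottle may lie with its cap to either end, its ends overhanging, its middle within about 40 mm of this point.
- collar: Knurled dark steel collar, 50 mm in diameter, 36 mm high, 0.12 kg, loose on an upright steel post 22 mm in diameter. Origin at the centre of its underside, z up. Starts with its underside 60 mm, its top 96 mm above the bench, on a rubber spring sleeve. Inside, open below, are three keyways, along its x axis and at 120 and 240 degrees; the post's pins that they must drop over are hidden.
- collar_top (a point): Centre of the collar's top, 36 mm above its underside. Three hidden pins 120 degrees apart, at an unknown angle: turning 23 to 97 degrees, either way, lines up the keyways, give or take 8 degrees. Out of line, the collar pushed down stops hard on the pins after 3 mm; in line it goes 14 mm in all. The spring lifts it when let go (2 N at the top, 5 to 6 N at home); a push of 10 N brings it home.
- run_seat (a point): On the post's axis, 46 mm above the bench: where the centre of the collar's underside is when it is fully home; z up. The post stands in the middle of the fixed grey run station, a box 120 x 120 x 40 mm with a yellow ring on top; the post's top is 104 mm above the bench.
- jar_white: Short white jar, 60 mm in diameter, 75 mm high; leave it alone. Origin at the centre of its base.
- jar_green: Short green jar, 56 mm in diameter, 68 mm high; leave it alone. Origin at the centre of its base.
- label_roll: White roll of labels standing on its flat end, 90 mm in diameter, 50 mm high; leave it alone. Origin at the centre of its underside.
- spare_cap: Loose black bottle cap, 28 mm in diameter, 22 mm high; leave it alone. Origin at the centre of its underside.
- scanner: Black hand scanner lying flat, 170 mm long along its y, 60 mm wide, 40 mm high; leave it alone. Origin under the middle of its handle.
Mind the look-alikes: they are no part of the job. Of the things shaped like the collar, the steel one is meant.

How it is judged:
By the outcome, as a careful person would: the job done as asked, in the order asked, and still so for the second after the job is handed in, while the arm keeps its last pose, push and grip.
It also fails if it takes over 72 s, if anything falls off the work surface, if the arm or the gripper's body presses on something with over 40 N, if the wrist force passes 120 N, or if a joint passes its speed limit or range.

## Working session

There is one attempt and no reset: what is moved stays moved. The work goes in short steps, each a Python script; the robot and the scene stay as the last script left them, time stands still between calls to the robot, and variables do not carry over. Pictures are saved under pics/ and viewed, at most 10 in all, crops included, and the job is handed in when it is done.

```bash
mkdir -p pics; python3 - <<'E'
from bench import env,kin,eyes,job
import cv2,numpy as np
for n in ["scene","top"]:
    im=eyes.read_camera(n); cv2.imwrite(f"pics/{n}0.png",im[:,:,::-1]); c=eyes.get_calibration(n); print(n,np.round(c["camera_matrix"],1).tolist(),np.round(c["extrinsics"],3).tolist())
o=env.get_obs();print(o)
E
```

```text
scene [[499.0, 0.0, 318.3], [0.0, 499.0, 241.2], [0.0, 0.0, 1.0]] [[-0.364, 0.931, -0.002, 209.049], [0.778, 0.303, -0.551, -355.516], [-0.512, -0.202, -0.835, 1284.372], [0.0, 0.0, 0.0, 1.0]]
top [[478.7, 0.0, 313.7], [0.0, 478.7, 245.8], [0.0, 0.0, 1.0]] [[0.001, -1.0, -0.005, -37.767], [-0.985, -0.0, -0.171, 554.822], [0.171, 0.005, -0.985, 1076.607], [0.0, 0.0, 0.0, 1.0]]
{'t': 0.1, 'q': array([ 1.12268799e+00,  2.63465154e-01, -4.88167483e-02,  1.25938724e+00,
       -1.08252841e-05,  1.41550342e+00]), 'joint_vel': array([ 9.07838206e-04,  9.32078710e-05,  2.52361095e-03,  1.76287911e-04,
       -3.93271099e-04,  4.20664846e-04]), 'tau': array([ 1.14491188e-03, -6.38578963e+01,  3.85064113e+01,  9.93388414e-03,
       -2.43410932e-04,  1.53410792e-05]), 'ee_pos': array([151.45330152, 502.46121323, 238.89914718]), 'tcp_rot': array([-4.58275593e-01, -3.10773577e+00,  1.31404474e-03]), 'force': array([-0.51395155,  0.32043708, -0.35585402]), 'torque': array([ 0.00564695,  0.029219  , -0.0225585 ]), 'grip_force': 0.0, 'opening': 85.43607208277226}
```

View pics/scene0.png

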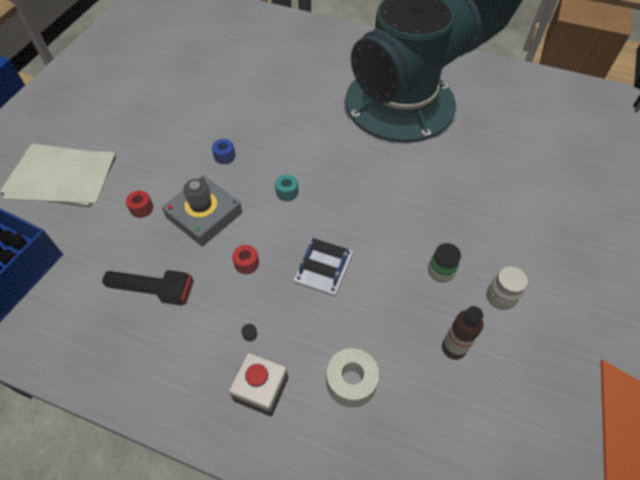

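View pics/top0.png

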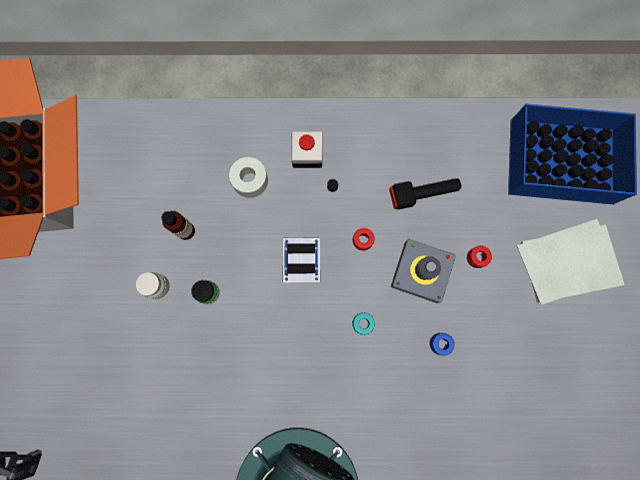

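The scene view shows the bottle at (465,332), the cradle at (324,265) and the steel collar on its post at (198,190). In the top view the bottle cap is at (172,219), the cradle at (301,260) with its rollers about level, and the collar at (430,267). The jars at (152,285) and (205,291) stand between the robot and the bottle. I'll measure these next.

```bash
cat > h.py <<'E'
from bench import env,kin,eyes,job
import cv2,numpy as np
from scipy.spatial.transform import Rotation as R
def cal(n):
    c=eyes.get_calibration(n); return np.array(c["camera_matrix"]),np.array(c["extrinsics"])
def ray(n,px):
    K,E=cal(n); d=E[:3,:3].T@np.linalg.solve(K,[px[0],px[1],1]); return -E[:3,:3].T@E[:3,3],d
def onz(n,px,z):
    o,d=ray(n,px); return o+d*(z-o[2])/d[2]
def tri(a,b):
    A=[];B=[]
    for n,p in (("top",a),("scene",b)):
        o,d=ray(n,p); d/=np.linalg.norm(d); P=np.eye(3)-np.outer(d,d); A.append(P);B.append(P@o)
    return np.linalg.lstsq(np.vstack(A),np.hstack(B),rcond=None)[0]
def blobs(m,roi,amin=20):
    x0,y0,x1,y1=roi; k=np.zeros(m.shape,np.uint8); k[y0:y1,x0:x1]=m[y0:y1,x0:x1]
    n,l,s,c=cv2.connectedComponentsWithStats(k.astype(np.uint8))
    return [(l==i,c[i],s[i]) for i in range(1,n) if s[i][4]>=amin]
def rot(z,y):  # tool z and closing axis y
    z=np.array(z,float);z/=np.linalg.norm(z);y=np.array(y,float);y-=z*(y@z);y/=np.linalg.norm(y)
    return R.from_matrix(np.c_[np.cross(y,z),y,z]).as_rotvec()
E
python3 - <<'E'
from h import *
np.set_printoptions(precision=1,suppress=True)
t=cv2.imread("pics/top0.png");s=cv2.imread("pics/scene0.png")
def show(n,im,mask,roi,z,lab):
    for m,c,st in blobs(mask,roi):
        r=cv2.minAreaRect(np.argwhere(m)[:,::-1].astype(np.float32)); 
        print(n,lab,"c",c,"bb",st,"rect",np.array(r[0]),np.array(r[1]),round(r[2],1),"world",onz(n,c,z), onz(n,r[0],z))
vt=t.max(2).astype(int);vs=s.max(2).astype(int)
hs=cv2.cvtColor(t,cv2.COLOR_BGR2HSV);hS=cv2.cvtColor(s,cv2.COLOR_BGR2HSV)
show("top",t,vt<45,(150,200,205,250),137,"cap");show("scene",s,vs<50,(440,300,490,360),137,"cap")
show("top",t,vt<60,(270,230,330,290),48,"rollers");show("scene",s,vs<60,(290,230,360,300),48,"rollers")
show("top",t,vt>185,(270,230,330,290),10,"foot")
show("top",t,(vt<125),(385,230,465,310),40,"station")
show("top",t,(vt<75),(400,240,455,290),96,"collar");show("scene",s,vs<75,(175,165,225,215),96,"collar")
big=np.hstack([cv2.resize(t[205:300,140:260],None,fx=3,fy=3,interpolation=2),cv2.resize(t[230:310,390:470],(0,0),fx=5,fy=5,interpolation=2)[:285]])
c=np.zeros((600,800,3),np.uint8)
def put(im,y,x,w,h): c[y:y+h,x:x+w]=cv2.resize(im,(w,h),interpolation=cv2.INTER_CUBIC)
put(t[205:255,150:210],0,0,360,300);put(t[235:305,385:465],0,400,400,350)
put(s[295:365,440:500],300,0,257,300);put(s[165:245,160:245],350,400,265,250)
cv2.imwrite("pics/c1.png",c)
E
```

```text
top cap c [169.1 218.3] bb [162 212  15  14 165] rect [169.  218.5] [13. 14.] 90.0 world [600.4 278.  137. ] [599.8 278.2 137. ]
top cap c [180.1 225.7] bb [170 215  16  18  80] rect [179.1 225.4] [10.  18.9] 33.7 world [583.7 253.1 137. ] [584.5 255.4 137. ]
top cap c [190.9 233.1] bb [184 225  11  15  39] rect [190.3 233.1] [ 5.6 15.6] 31.6 world [567.4 228.8 137. ] [567.3 230.2 137. ]
scene cap c [471.9 317.4] bb [463 307  19  21 260] rect [472.3 317.2] [17.7 19.8] 45.0 world [603.9 277.7 137. ] [603.4 278.2 137. ]
scene cap c [461.5 333.3] bb [453 321  24  20 114] rect [462.6 332.7] [25.2 11.9] 31.8 world [637.  268.1 137. ] [635.4 269.5 137. ]
scene cap c [449.7 353. ] bb [443 346  17  12  41] rect [450. 353.] [19.4  5. ] 33.7 world [675.8 258.1 137. ] [675.6 258.6 137. ]
top rollers c [300.7 248. ] bb [287 244  28   9 248] rect [300.5 248. ] [ 8. 27.] 90.0 world [549.6  -7.   48. ] [549.6  -6.5  48. ]
top rollers c [300.5 268. ] bb [287 264  28   9 252] rect [300.5 268. ] [ 8. 27.] 90.0 world [502.4  -6.8  48. ] [502.4  -6.8  48. ]
scene rollers c [327.2 248.1] bb [312 240  32 
[... 483 characters left out ...]
op station c [407.3 277.7] bb [391 239  52  64 289] rect [408.6 278.8] [70.7 38.7] 61.6 world [ 480.6 -256.1   40. ] [ 478.1 -259.    40. ]
top station c [427.3 267.9] bb [415 256  27  24 411] rect [428. 268.] [22.6 25.5] 45.0 world [ 503.7 -303.8   40. ] [ 503.5 -305.3   40. ]
top collar c [402.6 250.7] bb [400 241   7  21  32] rect [402.5 250.8] [ 1.5 20.9] 17.1 world [ 535.5 -236.9   96. ] [ 535.1 -236.7   96. ]
top collar c [419.3 272.2] bb [415 263  13  17  76] rect [419.7 272.2] [17.1  7.4] 61.9 world [ 487.  -272.5   96. ] [ 487.  -273.4   96. ]
scene collar c [199.5 201.4] bb [185 188  26  24 327] rect [198.6 200.6] [20.9 23.3] 76.0 world [ 528.8 -270.    96. ] [ 527.7 -272.6   96. ]
```

View pics/c1.png

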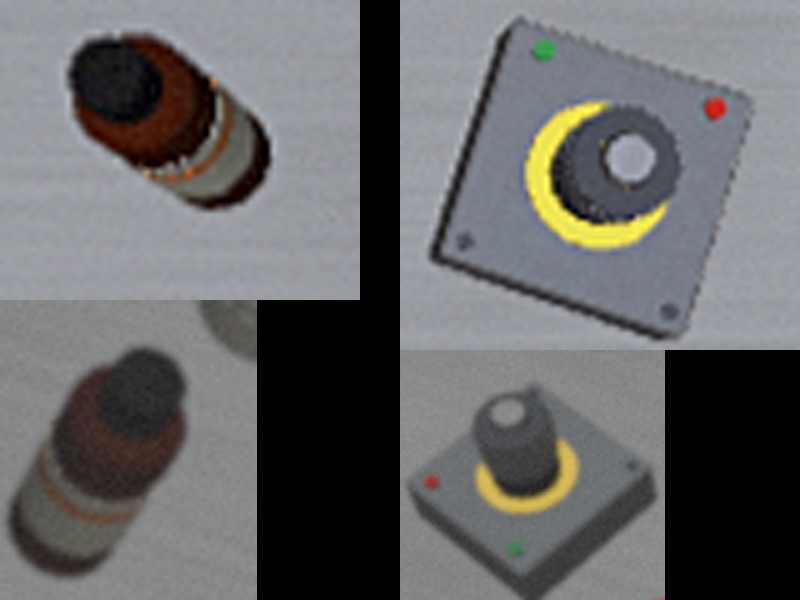

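The crops show the post top at about (430.5,265.9) in the top view and (194.4,184.7) in the scene view. The cap and body of the bottle are clear in both. Next I'll triangulate them and check which grasp directions the arm can reach.

```bash
python3 - <<'E'
from h import *
np.set_printoptions(precision=2,suppress=True)
print("cap",tri((169.1,218.3),(471.9,317.4)))
print("post",tri((430.5,265.9),(194.4,184.7)),onz("top",(430.5,265.9),104),onz("scene",(194.4,184.7),104),"box",onz("top",(424.3,269.9),40))
t=cv2.imread("pics/top0.png");s=cv2.imread("pics/scene0.png")
for n,im,roi in(("top",t,(400,245,450,290)),("scene",s,(175,180,225,220))):
    hs=cv2.cvtColor(im,cv2.COLOR_BGR2HSV);m=(hs[...,1]>110)&(abs(hs[...,0].astype(int)-27)<8)
    k=np.zeros(m.shape,bool);k[roi[1]:roi[3],roi[0]:roi[2]]=m[roi[1]:roi[3],roi[0]:roi[2]]
    hull=cv2.convexHull(np.argwhere(k)[:,::-1].astype(np.float32)); e=cv2.minEnclosingCircle(hull);f=cv2.fitEllipse(hull);print("ring",n,e,f,onz(n,f[0],40))
# bottle silhouette: not-bench mask -> centroid both views
for n,im,roi in(("top",t,(155,205,200,245)),("scene",s,(435,300,490,362))):
    hs=cv2.cvtColor(im,cv2.COLOR_BGR2HSV);x0,y0,x1,y1=roi
    m=((im.max(2)<110)|(hs[...,1]>70));b=blobs(m,roi,60)
    for mm,c,st in b: print(n,c,st)
# jars
print("green",onz("top",(204,291),68),"white",onz("top",(149,284.5),75))
# IK scan
cx,cy=601,275
for az in range(-60,121,15):
  for pit in (0,15,30):
    a=np.radians(az);p=np.radians(pit);z=[np.cos(a)*np.cos(p),np.sin(a)*np.cos(p),-np.sin(p)]
    out=[]
    for sg in(1,-1):
      rv=rot(z,sg*np.array([-np.sin(a),np.cos(a),0]))
      q=[kin.inverse_kinematics(np.array([cx,cy,98])+np.array(z)*d+np.array([0,0,h]),rv) for d,h in((11,0),(11,80),(-90,0))]
      out.append("".join("." if v is None else "Y" for v in q)); 
      if sg==1 and q[0] is not None: print(np.array(q[0]),end="")
    print(az,pit,out)
E
```

```text
cap [601.36 278.85 132.75]
post [ 500.07 -295.87  103.9 ] [ 500.12 -295.99  104.  ] [ 500.1  -295.64  104.  ] box [ 499.06 -296.49   40.  ]
ring top ((424.30645751953125, 269.82257080078125), 14.582332611083984) ((424.1112060546875, 269.8978576660156), (27.596275329589844, 29.048336029052734), 129.1416778564453) [ 499.07 -296.05   40.  ]
ring scene ((200.5, 204.5), 16.140111923217773) ((200.59292602539062, 204.23497009277344), (23.8955078125, 32.19435119628906), 74.55061340332031) [ 500.21 -295.93   40.  ]
top [177.38 224.31] [161 211  34  29 620]
scene [462.81 332.59] [ 441  306   43   54 1441]
green [447.14 211.45  68.  ] white [461.19 335.01  75.  ]
-60 0 ['...', '...']
[ 0.69  0.92  0.12  1.34 -1.26  2.16]-60 15 ['YYY', 'YYY']
[ 0.65  0.76  0.01  1.04 -1.03  1.83]-60 30 ['YYY', 'YYY']
-45 0 ['...', '...']
[ 0.7   0.68 -0.44  0.13 -1.29  1.24]-45 15 ['YYY', 'YYY']
[ 0.65  0.6  -0.35  0.39 -1.03  1.31]-45 30 ['YYY', 'YYY']
[ 0.69  1.03 -0.93 -1.96 -1.21  0.  ]-30 0 ['YY.', 'YY.']
[ 0.67  0.67 -0.84 -0.88 -1.12  0.58]-30 15 ['YYY', 'YYY']
[ 0.63  0.51 -0.66 -0.22 -0.91  0.84]-30 30 
[... 495 characters left out ...]
  0.46 -1.04 -0.85  0.6  -0.41]45 30 ['YYY', 'YYY']
60 0 ['.Y.', '.Y.']
[-0.06  0.68 -1.07 -1.21  1.04 -0.48]60 15 ['YYY', 'YYY']
[-0.01  0.45 -0.87 -0.45  0.86 -0.73]60 30 ['YYY', 'YYY']
75 0 ['...', '...']
[-0.1   0.61 -0.75 -0.32  1.27 -1.02]75 15 ['YY.', 'YY.']
[-0.05  0.5  -0.6   0.12  1.01 -1.17]75 30 ['YYY', 'YYY']
90 0 ['..Y', '..Y']
90 15 ['..Y', '..Y']
[-0.06  0.63 -0.27  0.77  1.04 -1.69]90 30 ['YYY', 'YYY']
105 0 ['...', '...']
[-0.08  0.97  0.16  1.66  1.14 -2.52]105 15 ['YYY', 'YYY']
[-0.04  0.79  0.05  1.31  0.97 -2.13]105 30 ['YYY', 'YYY']
120 0 ['...', '...']
[-0.04  1.13  0.48  2.04  0.96 -2.75]120 15 ['Y..', 'Y..']
[-0.01  0.95  0.36  1.7   0.84 -2.44]120 30 ['YYY', 'YYY']
```

```bash
cat >> h.py <<'E'
from math import sin,cos,radians
PIT=20
def pose(P,az,pit,depth=5,sg=1):
    a,p=radians(az),radians(pit); z=np.array([cos(a)*cos(p),sin(a)*cos(p),-sin(p)])
    return np.array(P,float)+depth*z, rot(z,[-sg*sin(a),sg*cos(a),0]), z
B=np.array([602,277.5,99.]); C=np.array([529,-6.6+50,61.5])
E
python3 - <<'E'
from h import *
np.set_printoptions(precision=2,suppress=True)
ik=kin.inverse_kinematics
for az in(55,60,65,70):
  for sg in(1,-1):
    g=pose(B,az,PIT,5,sg); f=pose(C,90,PIT+90,5,sg)
    Q=[ik(g[0]-105*g[2]+[0,0,140],g[1]),ik(g[0]-105*g[2],g[1]),ik(g[0],g[1]),ik(g[0]+[0,0,150],g[1]),ik(f[0]+[0,0,110],f[1]),ik(f[0],f[1])]
    print(az,sg);[print("  ",q) for q in Q]
E
```

```text
55 1
   [-0.24  0.07 -0.89 -0.17  1.07 -0.72]
   [-0.24  0.4  -1.13 -0.75  1.07 -0.72]
   [-0.03  0.59 -1.08 -1.09  0.9  -0.48]
   [-0.03  0.22 -0.89 -0.52  0.9  -0.48]
   [ 0.1   0.35 -0.17  1.09 -0.35 -1.46]
   [ 0.1   0.44 -0.35  0.82 -0.35 -1.46]
55 -1
   [-0.24  0.07 -0.89 -0.17  1.07  2.42]
   [-0.24  0.4  -1.13 -0.75  1.07  2.42]
   [-0.03  0.59 -1.08 -1.09  0.9   2.66]
   [-0.03  0.22 -0.89 -0.52  0.9   2.66]
   [ 0.1   0.35 -0.17  1.09 -0.35  1.68]
   [ 0.1   0.44 -0.35  0.82 -0.35  1.68]
60 1
   [-0.26  0.11 -0.78  0.06  1.14 -0.91]
   [-0.26  0.39 -1.   -0.44  1.14 -0.91]
   [-0.05  0.57 -1.01 -0.9   0.99 -0.59]
   [-0.05  0.23 -0.82 -0.37  0.99 -0.59]
   [ 0.1   0.35 -0.17  1.09 -0.35 -1.46]
   [ 0.1   0.44 -0.35  0.82 -0.35 -1.46]
60 -1
   [-0.26  0.11 -0.78  0.06  1.14  2.24]
   [-0.26  0.39 -1.   -0.44  1.14  2.24]
   [-0.05  0.57 -1.01 -0.9   0.99  2.55]
   [-0.05  0.23 -0.82 -0.37  0.99  2.55]
   [ 0.1   0.35 -0.17  1.09 -0.35  1.68]
   [ 0.1   0.44 -0.35  0.82 -0.35  1.68]
65 1
   [-0.28  0.18 -0.64  0.34  1.19 -1.13]
   [-0.28  0.41 -0.86 -0.11  1.19 -1.13]
   [-0.
[... 211 characters left out ...]
28  0.41 -0.86 -0.11  1.19  2.01]
   [-0.07  0.55 -0.92 -0.67  1.07  2.41]
   [-0.07  0.25 -0.73 -0.19  1.07  2.41]
   [ 0.1   0.35 -0.17  1.09 -0.35  1.68]
   [ 0.1   0.44 -0.35  0.82 -0.35  1.68]
70 1
   [-0.28  0.26 -0.5   0.64  1.22 -1.38]
   [-0.28  0.45 -0.7   0.24  1.22 -1.38]
   [-0.09  0.55 -0.81 -0.41  1.14 -0.9 ]
   [-0.09  0.28 -0.63  0.04  1.14 -0.9 ]
   [ 0.1   0.35 -0.17  1.09 -0.35 -1.46]
   [ 0.1   0.44 -0.35  0.82 -0.35 -1.46]
70 -1
   [-0.28  0.26 -0.5   0.64  1.22  1.76]
   [-0.28  0.45 -0.7   0.24  1.22  1.76]
   [-0.09  0.55 -0.81 -0.41  1.14  2.24]
   [-0.09  0.28 -0.63  0.04  1.14  2.24]
   [ 0.1   0.35 -0.17  1.09 -0.35  1.68]
   [ 0.1   0.44 -0.35  0.82 -0.35  1.68]
```

```bash
python3 - <<'E'
from h import *
np.set_printoptions(precision=2,suppress=True)
P,rv,z=pose(B,60,PIT)
def st(l): o=env.get_obs(); print(l,round(o["t"],1),o["ee_pos"],o["force"],round(o["opening"],1),round(o["grip_force"],1))
env.movep(P-105*z+[0,0,140],rv); st("up")
env.move_straight(P-105*z,v=200); st("standoff")
env.move_straight(P,v=120); st("at")
for n in("top","scene"): cv2.imwrite(f"pics/g_{n}.png",eyes.read_camera(n)[:,:,::-1])
t=cv2.imread("pics/g_top.png");s=cv2.imread("pics/g_scene.png")
cv2.imwrite("pics/g.png",np.hstack([cv2.resize(t[180:300,140:260],(400,400)),cv2.resize(s[250:390,390:530],(400,400))]))
E
```

```text
up 2.1 [554.97 196.57 273.21] [ 0.69 -0.48  0.09] 85.7 0.0
standoff 3.0 [555.2  196.37 133.71] [-0.43  0.38  1.1 ] 85.5 0.0
at 4.0 [604.33 281.21  97.84] [-0.09 -0.1   0.04] 85.1 0.0
```

View pics/g.png

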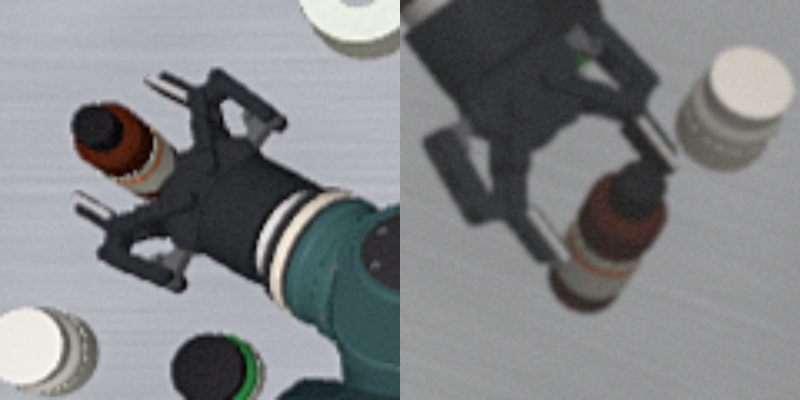

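The bottle is centred between the open pads, with its cap at (98,125) in the left half. I'll grip it, lift it and carry it over.

```bash
python3 - <<'E'
from h import *
np.set_printoptions(precision=2,suppress=True)
P,rv,z=pose(B,60,PIT); F,fr,fz=pose(C,90,PIT+90)
def st(l): o=env.get_obs(); print(l,round(o["t"],1),o["ee_pos"],o["force"],round(o["opening"],1),round(o["grip_force"],1))
env.move_gripper(30,50); st("grip")
env.move_straight(P+[0,0,150],v=120); st("lift")
env.movep(F+[0,0,110],fr); st("over")
env.move_straight(F+[0,0,15],v=120);env.pause(.2); st("near")
for n in("top","scene"): cv2.imwrite(f"pics/n_{n}.png",eyes.read_camera(n)[:,:,::-1])
t=cv2.imread("pics/n_top.png");s=cv2.imread("pics/n_scene.png")
cv2.imwrite("pics/n.png",np.hstack([cv2.resize(t[200:320,240:360],(400,400)),cv2.resize(s[190:330,260:400],(400,400))]))
E
```

```text
grip 4.5 [604.41 281.55  97.49] [-0.98 -1.17  2.69] 44.3 51.9
lift 5.9 [604.09 281.57 246.47] [-1.22 -0.02 -1.78] 44.9 52.0
over 7.4 [529.03  41.91 166.18] [ 0.28 -0.05 -1.87] 44.7 51.9
near 8.5 [529.31  41.74  72.34] [ 0.15  0.16 -1.95] 44.3 51.9
```

View pics/n.png

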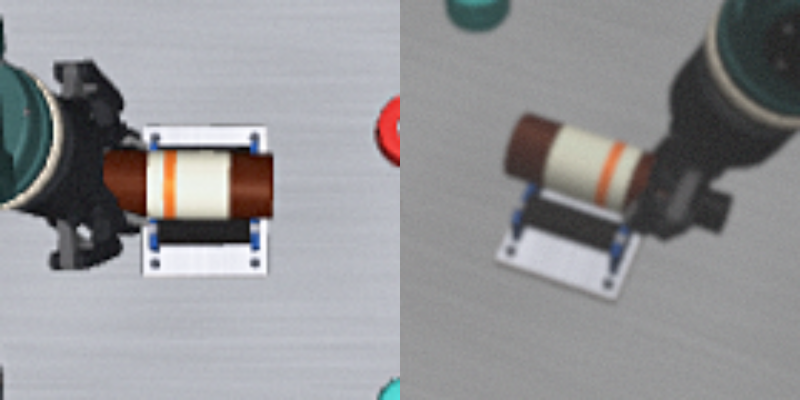

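The bottle hangs level along the rollers, its body at about (188,184) in the left crop, with the pads clear of the end plate. I'll lower it until contact.

```bash
python3 - <<'E'
from h import *
np.set_printoptions(precision=2,suppress=True)
print(onz("top",(240+188*.3,200+184*.3),76.5))
F,fr,fz=pose(C,90,PIT+90)
f0=env.get_obs()["force"]
env.move_straight(F+[0,0,6],v=60)
for h in np.arange(5,-6,-1.):
    env.move_straight(F+[0,0,h],v=30); env.pause(.08); f=env.get_obs()["force"]-f0; print(h,f)
    if f[2]>3: break
o=env.get_obs();print(o["t"],o["ee_pos"],o["torque"])
for n in("top","scene"): cv2.imwrite(f"pics/p_{n}.png",eyes.read_camera(n)[:,:,::-1])
t=cv2.imread("pics/p_top.png");s=cv2.imread("pics/p_scene.png")
cv2.imwrite("pics/p.png",np.hstack([cv2.resize(t[200:320,240:360],(400,400)),cv2.resize(s[190:330,260:400],(400,400))]))
E
```

```text
[528.16   1.81  76.5 ]
5.0 [-0.18 -0.28 -0.22]
4.0 [ 0.16 -0.48 -0.27]
3.0 [-0.45 -0.4  -0.16]
2.0 [-2.33  1.24  7.6 ]
10.2583 [529.02  41.73  59.21] [ 0.19  0.42 -0.2 ]
```

View pics/p.png

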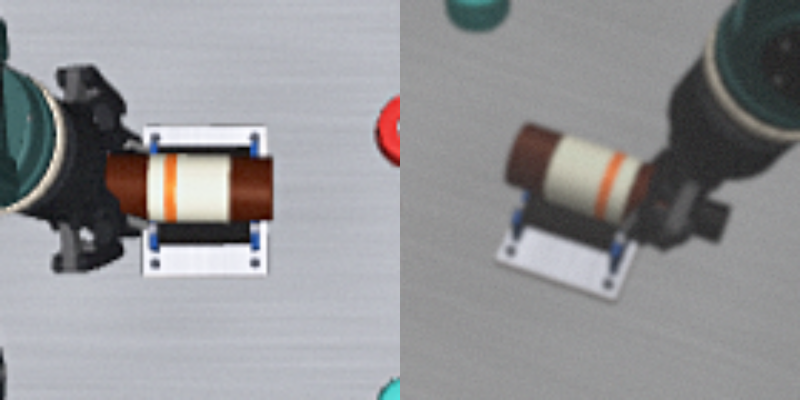

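Contact is at about the expected height and the bottle is level. I'll release it, back out and check how it lies.

```bash
python3 - <<'E'
from h import *
np.set_printoptions(precision=2,suppress=True)
F,fr,fz=pose(C,90,PIT+90)
env.move_straight(F+[-.6,0,1.7],v=20)
env.move_gripper(50,20); env.move_gripper(70)
o=env.get_obs();print(o["t"],o["opening"],o["force"])
env.move_straight(F+[0,0,2]-110*fz,v=150)
env.pause(.3)
for n in("top","scene"): cv2.imwrite(f"pics/r_{n}.png",eyes.read_camera(n)[:,:,::-1])
t=cv2.imread("pics/r_top.png");s=cv2.imread("pics/r_scene.png")
cv2.imwrite("pics/r.png",np.hstack([cv2.resize(t[200:320,240:360],(400,400)),cv2.resize(s[190:330,260:400],(400,400))]))
# collar: candidate yaws
X=np.array([500,-296,0])
for yaw in range(0,360,30):
    a=radians(yaw);q=kin.inverse_kinematics(X+[0,0,70],rot([0,0,-1],[cos(a),sin(a),0]));print(yaw,q)
print(env.get_obs()["t"])
E
```

```text
11.175 70.20445919001514 [ 0.61 -0.21  0.42]
0 [-0.67  0.46 -0.23  0.89  0.    0.9 ]
30 [-0.67  0.46 -0.23  0.89  0.    0.37]
60 [-0.67  0.46 -0.23  0.89  0.   -0.15]
90 [-0.67  0.46 -0.23  0.89  0.   -0.67]
120 [-0.67  0.46 -0.23  0.89 -0.   -1.2 ]
150 [-0.67  0.46 -0.23  0.89  0.   -1.72]
180 [-0.67  0.46 -0.23  0.89  0.   -2.25]
210 [-0.67  0.46 -0.23  0.89  0.   -2.77]
240 [-0.67  0.46 -0.23  0.89  0.    2.99]
270 [-0.67  0.46 -0.23  0.89  0.    2.47]
300 [-0.67  0.46 -0.23  0.89 -0.    1.94]
330 [-0.67  0.46 -0.23  0.89  0.    1.42]
12.4583
```

View pics/r.png

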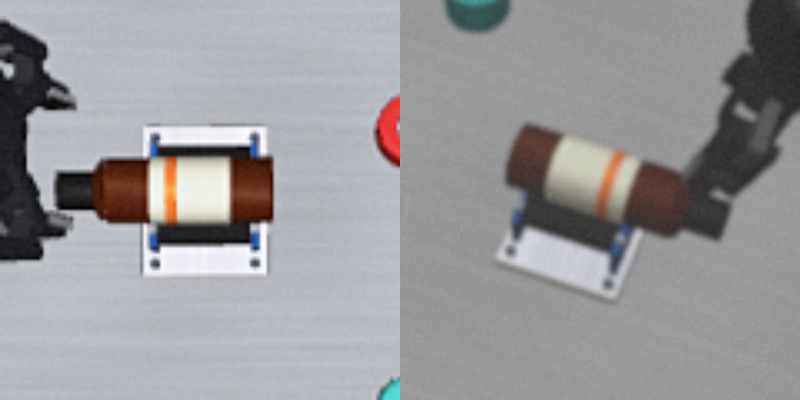

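The bottle rests free along both rollers, with its cap overhanging at (75,190) in the left crop and its middle about 27 mm from the cradle's. Next is the collar.

```bash
cat >> h.py <<'E'
X=np.array([500,-296,0.])
def down(yaw): a=radians(yaw); return rot([0,0,-1],[cos(a),sin(a),0])
def st(l): o=env.get_obs(); print(l,round(o["t"],1),o["ee_pos"],o["force"],o["torque"],round(o["opening"],1),round(o["grip_force"],1))
E
python3 - <<'E'
from h import *
np.set_printoptions(precision=2,suppress=True)
p=env.get_obs()["ee_pos"]
env.move_straight(p+[0,0,60],v=200)
env.move_gripper(85,45)
env.movep(X+[0,0,190],down(60)); st("over")
env.move_straight(X+[0,0,68],v=120); st("at")
env.move_gripper(40,45); env.pause(.2); st("grip")
for n in("top","scene"): cv2.imwrite(f"pics/k_{n}.png",eyes.read_camera(n)[:,:,::-1])
t=cv2.imread("pics/k_top.png");s=cv2.imread("pics/k_scene.png")
cv2.imwrite("pics/k.png",np.hstack([cv2.resize(t[205:325,370:490],(400,400)),cv2.resize(s[130:270,130:270],(400,400))]))
E
```

```text
over 14.6 [ 500.31 -295.24  190.05] [-0.6  -0.52  0.39] [ 0.04 -0.03 -0.01] 84.9 0.0
at 15.8 [ 500.36 -296.2    68.65] [-0.11 -0.12  0.15] [-0.05  0.05 -0.03] 84.7 0.0
grip 16.4 [ 500.13 -296.14   68.14] [ 0.54 -1.53  0.57] [-0.18 -0.15 -0.  ] 48.3 46.0
```

View pics/k.png

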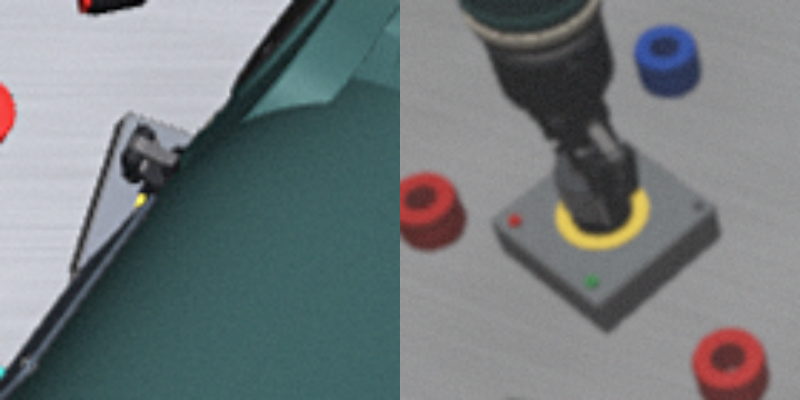

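The fingers hold the collar on its post at (600,190) in the right half, and the side forces are small. I'll turn it in steps and probe downwards at each one.

```bash
python3 - <<'E'
from h import *
np.set_printoptions(precision=2,suppress=True)
z0=68.; f0=env.get_obs()["force"][2]
ok=False
for turn in (26,37,48,59,70,81,92):
    env.movep(X+[0,0,z0],down(60+turn))
    blocked=False
    for d in (2,3.5,5,6.5):
        env.move_straight(X+[0,0,z0-d],v=15); env.pause(.08); o=env.get_obs(); f=o["force"][2]-f0
        if f>9: blocked=True; break
    print(turn,d,round(f,1),o["torque"][2],o["ee_pos"],round(o["t"],1))
    if not blocked: ok=True; break
print(ok); st("end")
E
```

```text
26 6.5 0.6 -0.010764404908141284 [ 500.06 -296.08   61.51] 18.4
True
end 18.4 [ 500.06 -296.08   61.51] [ 0.92 -0.05  2.76] [-0.02 -0.08 -0.01] 48.7 46.3
```

No hard stop at 6.5 mm, so the keyways are over the pins. I'll push it home.

```bash
python3 - <<'E'
from h import *
np.set_printoptions(precision=2,suppress=True)
z0=68.
for d in (8,10,12,13,13.5,14,14.5,15,15.5,16,16.5,17):
    env.move_straight(X+[0,0,z0-d],v=15); env.pause(.15); o=env.get_obs(); f=o["force"][2]
    print(d,round(f,1),o["ee_pos"][2])
    if f>14: break
env.pause(.5); st("end")
for n in("top","scene"): cv2.imwrite(f"pics/e_{n}.png",eyes.read_camera(n)[:,:,::-1])
s=cv2.imread("pics/e_scene.png")
cv2.imwrite("pics/e.png",np.hstack([cv2.resize(s[130:270,130:270],(400,400),interpolation=2),cv2.resize(s[190:330,260:400],(400,400))]))
E
```

```text
8 2.9 60.031136023313785
10 4.3 58.007775079870584
12 4.7 56.05812202654896
13 4.5 55.0655801702384
13.5 7.9 54.82078525877852
14 14.6 54.744353417120685
end 21.4 [ 500.13 -296.09   54.75] [-1.61  0.2  15.27] [ 0.29  0.41 -0.03] 48.5 47.4
```

View pics/e.png

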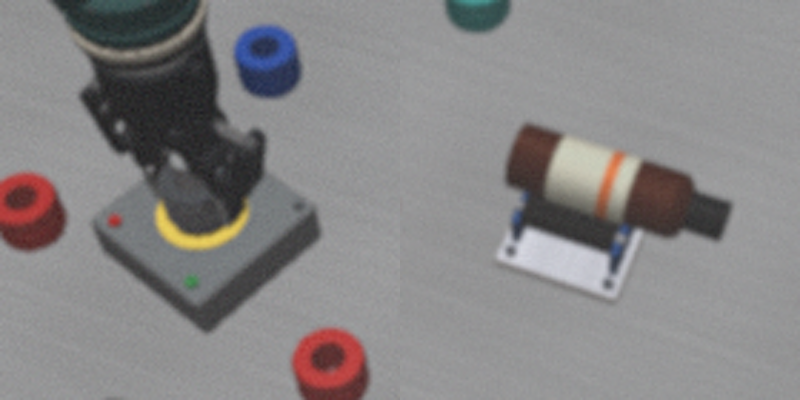

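The collar stopped hard after about 13.4 mm of gripper travel, and the arm is holding it with a steady 15 N. The bottle still lies on the rollers, at (620,180) in the right half. I'll hand the job in.

```bash
python3 -c "
from bench import job
print(job.job_done())"
```

```text
the job is handed in; nothing more can be done
None
```

I laid the bottle on the rollers and let go of it, then turned the collar 26° onto its pins and pushed it to its hard stop (about 13.4 of the 14 mm measured); I handed the job in at about 21 s with the gripper still holding it there at 15 N, and no verdict was returned.

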